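# Load the roaster's spit and hold its jog dial on the third mark

### The arm

A 6-joint arm with a two-finger parallel gripper is mounted at the origin on the work surface; the furniture and walls round the work are solid. World frame = base frame: x ahead of the robot, y to its left, z up, the work surface at z = 0. Lengths are in m, angles in degrees, forces in N, time in s.
With the tool pointing down it reaches from about 0.35 to 0.875 m from the base axis. Payload 4.2 kg.
Tool frame: the origin (TCP) lies midway between the tips of the shut fingers; the grasp point (between the pads) lies 19 mm behind it; z points along the fingers, y is the line along which they close (so a half turn about z gives the same grasp; the last joint's range is limited). The gripper opens to 87 mm and grips with 3 to 60 N. Pads are 19 mm wide; open, the fingers measure 117 mm over their backs; the gripper's body (75 mm by 190 mm) begins 51 mm behind the grasp point.
Start: joints at [-59.954, 22.042, 0.453, 0, -68.411, -14.817], TCP at [0.164, -0.603, 0.223] pointing down, gripper open.
Joint ranges: [-179.83, 179.83], [-69.29, 118.12], [-61.27, 80.66], [-181.25, 117.63], [-171.15, -9.14], [-177.46, 177.46]. Speed limits (degrees/s): [159.86, 159.86, 180, 180, 180, 180].

### API

Orientations are given as [roll, pitch, yaw] about the fixed x, y, z axes, in that order (R = Rz(yaw) Ry(pitch) Rx(roll)).
In Python, from workcell import env gives the robot as it stands. Calls block until the motion is done:
- env.goto(position, orientation): joint-space move of the TCP to a pose.
- env.move_straight(position, rotation=None, rate=0.15, force_limit=None): straight line of the TCP; rotation=None keeps the orientation; rate is the mean speed in m/s. With force_limit (N) it stops when the force on the tool has changed by that much, and returns True; else False.
- env.set_joints(angles): joint-space move.
- env.gripper_to(opening, grasp_force=None): opening from 0.0 (shut) to 1.0 (fully open); grasp_force is the grip in N (None keeps the last); returns when the fingers have stopped.
- env.dwell(seconds).
- env.inverse_kinematics(position, orientation): joint angles nearest the present ones, or None.
- env.read_state(): the state.
- env.grab_frame(name): name is "scene" or "top" or "wrist"; returns a dict with "image" (420x560x3 uint8, blue, green, red), "fx", "fy", "cx", "cy" (pixels), "position" and "orientation" of the camera in the world. Camera axes: x right, y up, looking along -z (the intrinsics and any distortion apply to the point x, -y, -z); pixel columns grow to the right and rows downward; lengths in m; the calibration is good to about 2 mm. The wrist camera is an equidistant fisheye: a pixel r from the principal point sees the ray r / f radians off the axis. A picture is of the moment at which its call begins. There is no depth.
A pose or a line that the arm cannot do raises env.Unreachable and nothing moves.
- env.close_job(): hands the job in; it is judged then, once.
Trained networks look in a picture, given as the dict that the camera call returned (one of the last four; its "shot" number tells which), for a name from the list of things; names that differ only in an ending like _2 or _b are one class to them, and where a whole thing is asked for, a point or a joint stands for the part that bears it (a point fixed in the world has none). Each returns a list of dicts, best first, with "score" (0 to 1); they miss things now and then, are a little off and sometimes report something else, mostly with a low value. They report only what shows in the picture. A call takes as long as a camera call.
- env.search_frame(picture, thing): "xyz" ([x, y, z] in m, in world coordinates, good to about 4 mm: the middle of the surface that is visible of it).
- env.trace(picture, thing): "mask" (420x560 bool, what is visible of it).
The state is a dict: "clock": time; "joint_positions": joint angles; "qvel": joint speeds; "joint_torque": joint torques, N m; "position": TCP position; "tool_rot": TCP orientation; "force": force on the tool from outside, world axes, zero at the start; "wrist_torque": the same for the moment, N m; "opening": opening from 0.0 (shut) to 1.0 (fully open); "finger_force": force on a finger pad.
Only numpy, scipy, OpenCV 4.12 (cv2) and the standard library are available. Lean on these libraries where they do the work, as an engineer would, in place of code of your own. Each camera call takes 0.05 s, during which the arm holds its last target. There are 200 camera calls.

### The job

Pick the short wooden-handled spit off the worktop and lower it, without dropping it, into the two V-notched saddles of the little table-top roaster so that it rests level in both, its pointed end toward the drive box with the dial, and let go of it. Then turn the spring-return dial on the box clockwise past its first two clicks to the third mark and keep holding it there: the dial springs home if released, so finish while still holding it, with the spit still in its notches. Leave the jars standing where they are.

Things in the scene. Friction and masses are not known exactly. Their poses are not given: they have to be found in the camera images.
- spit: The loose spit, 235 mm long, about 0.18 kg, along its own y: bare 10 mm round steel rod from y = -75 to +75 mm; square wooden handle (20x20 mm) y = -75 to -135; square steel collar (20x20 mm) y = 75 to 85; tip at y = +100. Balances within 5 mm of the origin, which lies under the rod's middle, 10 mm below its axis. It starts flat on handle and collar.
- spit_mid (a point): Point on the spit's axis at the middle of its bare rod, 10 mm above the worktop at the start (grip here: pinch across the 10 mm rod).
- spit_tip (a point): The pointed end of the spit, on its axis, 100 mm from spit_mid.
- roaster: The roaster, fixed to the worktop. Origin on the worktop midway between the saddles; +y points from the saddles to the drive box, z up. Dark foot 100 mm (x) by 270 mm (y), its rails 17 mm high. Two steel Y-shaped saddles at y = -55 and +55 mm, 8 mm thick, arm tips about 80 mm high. Steel box 80 (x) x 70 (y) mm, 85 mm high, from y = 122 to 192 mm, dial on its top.
- notch_mid (a point): Point 65 mm above the roaster's origin: where spit_mid lies when the spit is seated. The saddles' V-notches are 90 degrees, upright, about 42 mm wide at the mouth, and carry the spit along the roaster's y; its handle and collar go outside the saddles, which leaves 16 mm of end play either way.
- dial_grip (a point): Point on the dial's upright axis at grip height: y = 157 mm, 119 mm above the worktop in the roaster's frame. Black disc, 50 mm diameter, with an upright grip bar 44 mm long, 12 mm wide, from the disc (94 mm above the worktop) up to 129 mm. The point turns with the dial; its x runs along the bar, the white-lined pointer is the -x end. At home the bar lies along the roaster's x, pointer to -x.
- dial (a joint): Dial angle in rad: 0 at home, growing clockwise seen from above. Clicks (small humps) at 0.2, 0.6 and 1.0; the three marks at 0.4, 0.8 and 1.2; stop at 1.3. A spring (0.06 N m at home, 0.11 at the third mark; clicks add about 0.03) returns it home from any mark when released.
- jam_jar: Bystander: small closed glass jar, 51 mm diameter, 70 mm tall; origin under its centre.
- spice_jar: Bystander: spice jar 45 mm wide, 100 mm tall; origin under its centre.
- empty_jar: Bystander: empty closed glass jar, 58 mm diameter, 75 mm tall; origin under its centre.

How it is judged (in metres and radians):
On the way, in this order (a step that is already met when the one before it is completed fails the run):
1. the spit rests level in both notches, tip toward the box, let go (z of spit_mid in the frame of roaster between 0.06 and 0.07 m and x of spit_mid in the frame of roaster between -0.005 and 0.005 m and angle between the y axis of spit and the y axis of roaster, either way round below 0.06 rad and y of spit_tip in the frame of roaster above 0.07 m and z of spit_tip in the frame of roaster between 0.058 and 0.072 m and contact force between the fingers and spit below 0.1 N and linear speed of spit below 0.05 m/s and value of joint dial below 1 rad), for 0.3 s.
2. the dial is held on the third mark, the spit still seated (value of joint dial above 1.08 rad and velocity of joint dial between -0.15 and 0.15 rad/s and contact force between the fingers and roaster above 0.5 N and z of spit_mid in the frame of roaster between 0.06 and 0.07 m and x of spit_mid in the frame of roaster between -0.005 and 0.005 m and angle between the y axis of spit and the y axis of roaster, either way round below 0.06 rad and y of spit_tip in the frame of roaster above 0.07 m and z of spit_tip in the frame of roaster between 0.058 and 0.072 m and contact force between the fingers and spit below 0.1 N and linear speed of spit below 0.05 m/s), for 0.5 s.
At the end, for the whole second after the job is handed in: The fingers hold the dial still on the third mark (past 1.08 rad; the stop is at 1.3), and the spit, untouched, lies at rest in both notches: its middle within 5 mm sideways and in height of the seat, its axis within 0.06 rad of the roaster's y, its tip toward the drive box (all of step 2); the arm keeps its last pose, push and grip.
It fails at once if the jam jar is knocked away or tipped (distance of jam_jar from where it was at the start of the episode above 0.03 m or angle between jam_jar's own z axis and vertical above 0.3 rad).
It fails at once if the spice jar is knocked away or tipped (distance of spice_jar from where it was at the start of the episode above 0.03 m or angle between spice_jar's own z axis and vertical above 0.3 rad).
It fails at once if the empty jar is knocked away or tipped (distance of empty_jar from where it was at the start of the episode above 0.03 m or angle between empty_jar's own z axis and vertical above 0.3 rad).
It fails at once if the spit is let go more than about 15 mm above its seat in the notches (dropped) (height (world z) of spit_mid above 0.08 m and contact force between each of the fingers, the arm and spit below 0.02 N).
It also fails if it takes over 48 s, if anything falls off the work surface, if the arm or the gripper's body presses on something with over 40 N, if the wrist force passes 120 N, or if a joint passes its speed limit or range.

## Working session

There is one attempt and no reset: what is moved stays moved. The work goes in short steps, each a Python script; the robot and the scene stay as the last script left them, time stands still between calls to the robot, and variables do not carry over. Pictures are saved under pics/ and viewed, at most 10 in all, crops included, and the job is handed in when it is done.

```bash
mkdir -p pics; ls; python3 - <<'E'
from workcell import env
import cv2,numpy as np
ims=[]
for n in ("scene","top"):
    p=env.grab_frame(n); cv2.imwrite(f"pics/{n}0.png",p["image"])
    print(n,p["fx"],p["fy"],p["cx"],p["cy"],p["position"],p["orientation"],[k for k in p])
    for t in ("spit","spit_mid","spit_tip","roaster","notch_mid","dial_grip","dial","jam_jar","spice_jar","empty_jar"):
        try: print(t,[(np.round(d["xyz"],3).tolist(),round(d["score"],2)) for d in env.search_frame(p,t)[:2]])
        except Exception as e: print(t,e)
print(env.read_state())
E
```

```text
pics
workcell.py
scene 518.5169588592979 518.5169588592979 276.47863722599885 208.7500697150379 [-0.12229151  0.54274521  0.78017394] [  49.49877206    0.8907809  -118.67979834] ['image', 'fx', 'fy', 'cx', 'cy', 'position', 'orientation', 'shot']
spit [([0.456, -0.095, 0.016], 0.68)]
spit_mid [([0.456, -0.095, 0.013], 0.96)]
spit_tip [([0.458, -0.094, 0.011], 0.67)]
roaster [([0.561, 0.158, 0.017], 0.61), ([0.456, -0.093, 0.014], 0.51)]
notch_mid [([0.563, 0.16, 0.016], 0.88)]
dial_grip [([0.528, 0.251, 0.1], 0.88), ([0.702, 0.202, 0.055], 0.54)]
dial [([0.527, 0.25, 0.104], 0.82)]
jam_jar [([0.597, -0.088, 0.047], 0.59)]
spice_jar [([0.585, 0.447, 0.101], 0.56)]
empty_jar [([0.696, 0.207, 0.054], 0.76)]
top 404.2928071346507 404.2928071346507 278.83238671442064 214.28201347681346 [0.50261255 0.15191365 0.93515668] [  2.94027428   1.78631871 -91.2764038 ] ['image', 'fx', 'fy', 'cx', 'cy', 'position', 'orientation', 'shot']
spit [([0.465, -0.1, 0.013], 0.91), ([0.711, 0.193, 0.075], 0.53)]
spit_mid [([0.469, -0.102, 0.012], 0.64)]
spit_tip [([0.466, -0.107, 0.013], 0.79)]
roaster [([0
[... 294 characters left out ...]
], 0.92)]
{'clock': 1.1, 'joint_positions': array([-5.99551689e+01,  2.20392951e+01,  4.52740016e-01,  5.73781703e-05,
       -6.84092194e+01, -1.48164380e+01]), 'qvel': array([ 0.01947431,  0.10051265,  0.01623732, -0.08739008,  0.04873708,
       -0.01051313]), 'joint_torque': array([ 1.39008162e-04, -3.90478170e+01,  1.87626636e+01,  4.22433838e+00,
        1.56056543e-02, -2.22792784e-05]), 'position': array([ 0.16418741, -0.60303587,  0.22257615]), 'tool_rot': array([-1.79995901e+02,  1.02898643e-03, -1.64771586e+02]), 'force': array([-0.53194901, -0.73683509, -0.46408549]), 'wrist_torque': array([ 0.01797814,  0.0410517 , -0.04372774]), 'finger_force': 0.0, 'opening': 1.00152855043626}
```

View pics/scene0.png

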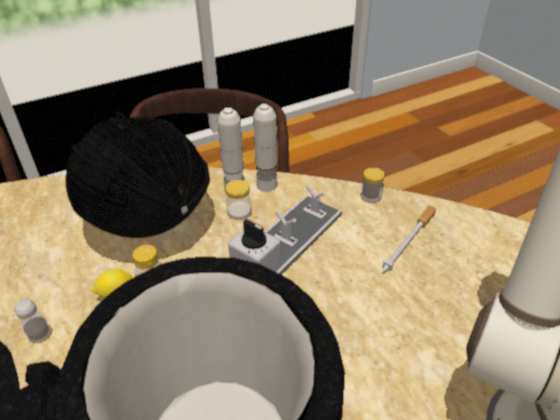

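View pics/top0.png

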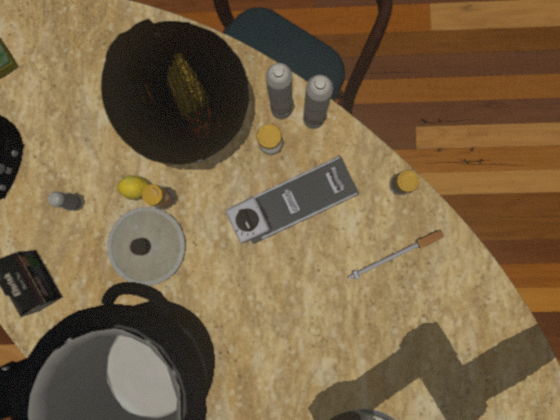

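The scene view shows the roaster with its box and dial at about (255,240), its saddles at (285,230) and (315,200), and the spit running from its tip (387,267) to its handle (430,213). In the top view the tip is at (350,276), the handle at (440,237), the dial at (247,219) and the saddles at (291,202) and (335,180). Both tips point the same way. Next I'll measure from the wrist camera.

```bash
cat > h.py <<'E'
from workcell import env
import cv2,numpy as np
from scipy.spatial.transform import Rotation as Ro
def rays(p,uv,fish):
    uv=np.atleast_2d(uv).astype(float); a=(uv[:,0]-p["cx"])/p["fx"]; b=(uv[:,1]-p["cy"])/p["fy"]
    if fish:
        r=np.hypot(a,b)+1e-12; s=np.sin(r)/r; d=np.c_[a*s,-b*s,-np.cos(r)]
    else: d=np.c_[a,-b,-np.ones(len(a))]
    R=Ro.from_euler("xyz",p["orientation"],degrees=True).as_matrix()
    d=d@R.T
    return np.array(p["position"]),d/np.linalg.norm(d,axis=1)[:,None]
def onplane(p,uv,z,fish):
    o,d=rays(p,uv,fish); return o+d*((z-o[2])/d[:,2])[:,None]
def tri(obs):
    A=np.zeros((3,3));b=np.zeros(3)
    for o,d in obs:
        M=np.eye(3)-np.outer(d,d);A+=M;b+=M@o
    x=np.linalg.solve(A,b); return x,[round(float(np.linalg.norm((np.eye(3)-np.outer(d,d))@(x-o)))*1000,1) for o,d in obs]
def mask(p,t):
    L=env.trace(p,t); return (L[0]["mask"],L[0]["score"]) if L else (None,0)
def ends(m):
    v,u=np.nonzero(m); P=np.c_[u,v].astype(float); c=P.mean(0)
    w=np.linalg.svd(P-c,full_matrices=False)[2][0]; s=(P-c)@w
    return P,c,w,c+w*s.min(),c+w*s.max()
E
python3 - <<'E'
from h import *
for yaw in (113,-67): print(yaw,env.inverse_kinematics([.466,-.1,.01],[180,0,yaw]))
for yaw in (22,-158,-48,132): print(yaw,env.inverse_kinematics([.53,.246,.1],[180,0,yaw]))
for yaw in (113,-67): print(yaw,env.inverse_kinematics([.58,.145,.06],[180,0,yaw]))
env.goto([.42,-.10,.24],[180,0,-67]); 
for i,x in enumerate((.42,.50)):
    if i: env.move_straight([x,-.10,.24])
    p=env.grab_frame("wrist"); cv2.imwrite(f"pics/w{i}.png",p["image"])
    np.save(f"w{i}.npy",{k:p[k] for k in p if k!="image"},allow_pickle=True)
    m,s=mask(p,"spit"); print(s, m is not None and m.sum(), p["position"],p["fx"],p["cx"],p["cy"])
    if m is not None:
        np.save(f"m{i}.npy",m); P,c,w,a,b=ends(m); print(a,b,onplane(p,[a,b],.01,1))
print(env.read_state()["clock"])
E
```

```text
113 [ 7.47834562e+00  2.39856256e+01 -3.46743206e+01 -2.54444375e-14
 -3.13400539e+01 -1.64478346e+02]
-67 [ 7.47834562e+00  2.39856256e+01 -3.46743206e+01  2.54444375e-14
 -3.13400539e+01  1.55216544e+01]
22 [ 4.07702162e+01  2.46782828e+01 -1.46715262e+01  2.54444375e-14
 -5.06501911e+01  7.12297838e+01]
-158 [ 4.07702162e+01  2.46782828e+01 -1.46715262e+01 -2.54444375e-14
 -5.06501911e+01 -1.08770216e+02]
-48 [ 40.77021625  24.67828278 -14.67152616   0.         -50.65019105
   1.22978375]
132 None
113 [ 29.53937155  28.56169112 -14.92769465   0.         -46.51061423
 173.46062845]
-67 [ 29.53937155  28.56169112 -14.92769465   0.         -46.51061423
  -6.53937155]
0.91 1873 [ 0.4483678  -0.16584902  0.40240297] 325.19226210127806 280.3893796592432 206.12466312940282
[245.10758927  88.9946413 ] [253.88410487 265.20500053] [[ 0.50166433 -0.18503352  0.01      ]
 [ 0.40742961  0.02053362  0.01      ]]
0.91 1676 [ 0.52789076 -0.16555819  0.40193851] 325.19226210127806 280.3893796592432 206.12466312940282
[307.95856766 113.97590854] [308.69235681 265.00635325] [[ 0.49980758 -0.1857185   0.01      ]
 [ 0.41920794 -0.00795614  0.01      ]]
4.0167
```

```bash
python3 - <<'E'
import cv2,numpy as np
a=cv2.imread("pics/w0.png")[60:300,150:420];b=cv2.imread("pics/w1.png")[60:300,200:470]
for im,m in((a,np.load("m0.npy")[60:300,150:420]),(b,np.load("m1.npy")[60:300,200:470])):
    c,_=cv2.findContours(m.astype(np.uint8),0,2)
o=np.hstack([cv2.resize(x,None,fx=1.48,fy=1.48,interpolation=cv2.INTER_CUBIC) for x in (a,b)])
M=np.hstack([cv2.resize((x*255).astype(np.uint8),(399,236*399//270*0+int(240*1.48))) for x in (np.load("m0.npy")[60:300,150:420],np.load("m1.npy")[60:300,200:470])])
M=cv2.cvtColor(M,8); o=o[:, :M.shape[1]]; cv2.imwrite("pics/w01.png",cv2.resize(np.vstack([o,cv2.resize(M,(o.shape[1],240))]),(796,595)))
E
```

```text
(no output)
```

View pics/w01.png

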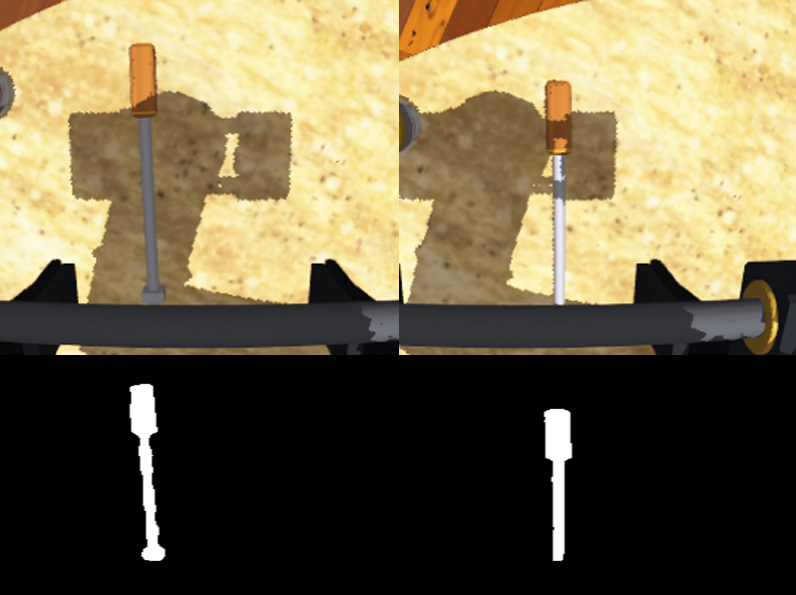

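The wrist views show the handle-rod junction at about (247,138) in w0 and (308,163) in w1. A gripper part hides the tip. I'll triangulate this and check it against the top and scene masks.

```bash
python3 - <<'E'
from h import *
W=[np.load(f"w{i}.npy",allow_pickle=True).item() for i in (0,1)]
J=[(247.4,137.9),(307.6,163.4)]
print("junction",tri([(lambda o,d:(o,d[0]))(*rays(W[i],J[i],1)) for i in (0,1)]))
N=[]
for i in (0,1):
    m=np.load(f"m{i}.npy"); v,u=np.nonzero(m); k=(v>J[i][1]+6)&(v<v.max()-12)
    o,d=rays(W[i],np.c_[u,v][k],1); n=np.linalg.svd(d)[2][2]; N.append((n,o))
    G=onplane(W[i],np.c_[u,v][k],.01,1)[:,:2]; w=np.linalg.svd(G-G.mean(0),full_matrices=False)[2][0]; w*=np.sign(w[1])
    jn=onplane(W[i],J[i],.01,1)[0,:2]; print(i,"yaw",np.degrees(np.arctan2(w[1],w[0])),"jn",jn,"mid",jn+.075*w)
l=np.cross(N[0][0],N[1][0]); l*=np.sign(l[1]); l/=np.linalg.norm(l)
A=np.array([N[0][0],N[1][0],[0,1,0]]); print("rod dir",l,"pt at y=-.09",np.linalg.solve(A,[N[0][0]@N[0][1],N[1][0]@N[1][1],-.09]))
p=env.grab_frame("top"); m,s=mask(p,"spit"); P,c,w,a,b=ends(m); E=onplane(p,[a,b],.01,0)[:,:2]; d=E[0]-E[1];d*=np.sign(d[1]);print("top",s,E,np.linalg.norm(d),np.degrees(np.arctan2(d[1],d[0])))
m,s=mask(p,"roaster"); r=cv2.minAreaRect(cv2.findNonZero(m.astype(np.uint8))); print("roaster",s,m.sum(),r); np.save("mr.npy",m)
m2,s=mask(p,"dial"); print("dial",s,ends(m2)[1])
E
```

```text
junction (array([ 0.47632351, -0.13095803,  0.01097118]), [0.3, 0.3])
0 yaw 114.91959467361062 jn [ 0.47638878 -0.13121813] mid [ 0.44478783 -0.06320063]
1 yaw 114.45478347121376 jn [ 0.4761933  -0.13052538] mid [ 0.44514518 -0.06225376]
rod dir [-0.41683031  0.90784939 -0.04540899] pt at y=-.09 [ 0.45724488 -0.09        0.0133325 ]Traceback (most recent call last):
  File "<stdin>", line 13, in <module>
  File "h.py", line 22, in ends
    v,u=np.nonzero(m); P=np.c_[u,v].astype(float); c=P.mean(0)
        ~~~~~~~~~~^^^
    return _wrapfunc(a, 'nonzero')
    return _wrapit(obj, method, *args, **kwds)
    result = getattr(arr, method)(*args, **kwds)
ValueError: Calling nonzero on 0d arrays is not allowed. Use np.atleast_1d(scalar).nonzero() instead.
```

Spit mid is (0.445, -0.063), its axis about 11 mm high and its yaw 114.7°, which agrees with the given sizes. Next, the roaster from two wrist positions.

```bash
python3 - <<'E'
from h import *
for i,q in ((2,[.49,.15,.24]),(3,[.53,.20,.24])):
    env.goto(q,[180,0,22]) if i==2 else env.move_straight(q)
    p=env.grab_frame("wrist"); cv2.imwrite(f"pics/w{i}.png",p["image"])
    np.save(f"w{i}.npy",{k:p[k] for k in p if k!="image"},allow_pickle=True)
    for t in ("roaster","dial_grip"):
        m,s=mask(p,t)
        print(t,s,m is not None and (ends(m)[1],int(m.sum())))
        print([(np.round(d["xyz"],3).tolist(),round(d["score"],2)) for d in env.search_frame(p,t)[:2]])
    print(p["position"])
E
```

```text
roaster 0.87 (array([297.95234285, 111.78056709]), 19997)
[([0.573, 0.162, 0.013], 0.58)]
dial_grip 0.59 (array([205.96326728, 112.5679072 ]), 2069)
[([0.533, 0.241, 0.096], 0.84)]
[0.5563217  0.1760458  0.40257121]
roaster 0.8 (array([321.27275638, 157.98852844]), 18742)
[([0.575, 0.163, 0.012], 0.75)]
dial_grip 0.64 (array([239.00993542, 169.76304024]), 2013)
[([0.534, 0.244, 0.099], 0.74)]
[0.59626006 0.22626271 0.40182639]
```

View pics/w2.png

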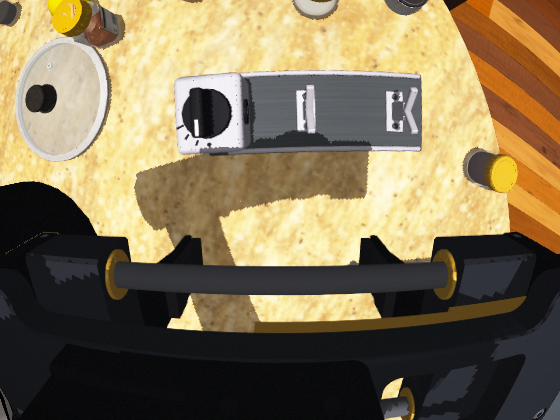

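View pics/w3.png

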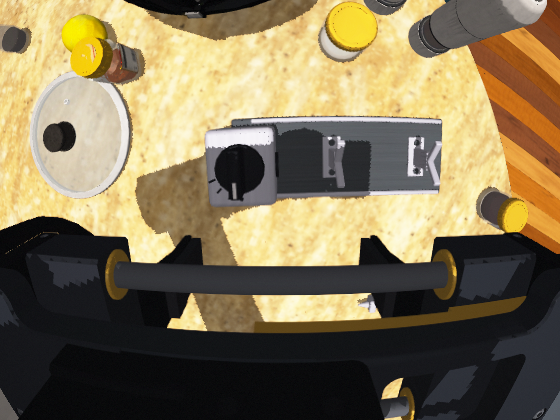

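Both wrist views show the roaster. The dial is at about (206,113) in w2 and (239,170) in w3; the saddles are at (308,108) and (405,108) in w2. I'll enlarge these to pick exact pixels.

```bash
python3 - <<'E'
import cv2,numpy as np
a=cv2.imread("pics/w2.png")[60:165,165:430];b=cv2.imread("pics/w3.png")[112:217,190:455]
o=np.vstack([cv2.resize(x,(795,298),interpolation=cv2.INTER_CUBIC) for x in (a,b)]); cv2.imwrite("pics/w23.png",o)
E
```

```text
(no output)
```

View pics/w23.png

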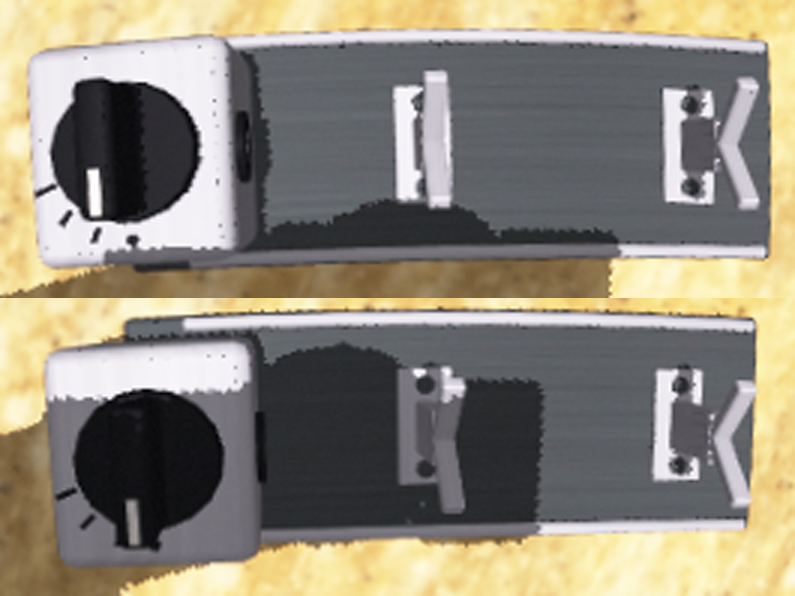

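```bash
python3 - <<'E'
from h import *
W=[np.load(f"w{i}.npy",allow_pickle=True).item() for i in (2,3)]
pts={"farU":((745,84),(743,386)),"farL":((746,203),(741,500)),"nearU":((436,75),(458,386)),"nearL":((441,203),(455,507)),"disc":((125,151),(149,461))}
zs={"disc":.094}
def px(a,b): return [(165+a[0]/3-.33,60+a[1]/2.838-.33),(190+b[0]/3-.33,112+(b[1]-298)/2.838-.33)]
Q={}
for k,(a,b) in pts.items():
    uv=px(a,b); ob=[(lambda o,d:(o,d[0]))(*rays(W[i],uv[i],1)) for i in (0,1)]
    x,r=tri(ob); z=zs.get(k,.079); g=[onplane(W[i],uv[i],z,1)[0,:2] for i in (0,1)]
    Q[k]=np.mean(g,0); print(k,np.round(x,4),r,np.round(g,4).tolist())
far=(Q["farU"]+Q["farL"])/2; near=(Q["nearU"]+Q["nearL"])/2
for n,(a,b) in {"saddles":(far,near),"far-disc":(far,Q["disc"]),"near-disc":(near,Q["disc"])}.items():
    d=b-a; print(n,np.linalg.norm(d),np.degrees(np.arctan2(d[1],d[0])))
for a,b in(("farL","farU"),("nearL","nearU")): d=Q[b]-Q[a]; print("x-axis",np.linalg.norm(d),np.degrees(np.arctan2(d[1],d[0])))
print("mid",(far+near)/2)
# rigid fit
L=np.array([[0,-.055],[0,.055],[0,.157]]);M=np.array([far,near,Q["disc"]])
U,S,V=np.linalg.svd((L-L.mean(0)).T@(M-M.mean(0))); R=(U@V).T; 
if np.linalg.det(R)<0: R=(U@np.diag([1,-1])@V).T
t=M.mean(0)-R@L.mean(0); print("pose",t,np.degrees(np.arctan2(R[1,0],R[0,0])),"resid mm",1e3*(M-(L@R.T+t))); print("dial",t+R@[0,.157])
E
```

```text
farU [0.6438 0.0612 0.0732] [0.1, 0.1] [[0.6424, 0.0631], [0.6429, 0.0642]]
farL [0.6029 0.0434 0.0756] [0.6, 0.6] [[0.602, 0.0451], [0.6033, 0.0448]]
nearU [0.5986 0.1621 0.0848] [0.4, 0.4] [[0.599, 0.1622], [0.599, 0.1607]]
nearL [0.558  0.143  0.0751] [0.2, 0.2] [[0.5579, 0.1435], [0.5586, 0.1439]]
disc [0.5376 0.2455 0.0914] [0.1, 0.1] [[0.5378, 0.2448], [0.5379, 0.2454]]
saddles 0.1076866390211519 114.12415713097492
far-disc 0.2088016994018679 113.94381823673241
near-disc 0.10111616187139488 113.75176096963564
x-axis 0.04413347503064022 25.003594392644207
x-axis 0.044414350433269086 23.47527994569033
mid [0.60063066 0.10344656]
pose [0.60096039 0.10284846] 23.946157114238446 resid mm [[-0.64643676  1.72335305]
 [-0.01303619 -0.52715129]
 [ 0.65947295 -1.19620176]]
dial [0.53723755 0.24633504]
```

Roaster pose is (0.601, 0.103) with yaw 24°, residuals under 2 mm, and the saddle and disc heights are right. Now pick.

```bash
python3 - <<'E'
from h import *
mid=[.4448,-.0627]; o=[180,0,-65.3]
env.goto(mid+[.10],o)
print(env.move_straight(mid+[.0045],rate=.06,force_limit=8), env.read_state()["position"])
env.gripper_to(0,25); s=env.read_state(); print(s["opening"]*87,s["finger_force"],s["force"])
env.move_straight(mid+[.16],rate=.12); s=env.read_state(); print(s["opening"]*87,s["finger_force"],s["force"],s["wrist_torque"],s["clock"])
p=env.grab_frame("wrist"); a=p["image"]; p=env.grab_frame("scene"); b=p["image"]
cv2.imwrite("pics/g.png",cv2.resize(np.hstack([a,b]),(800,300)))
m,sc=mask(p,"spit"); print(sc)
E
```

```text
False [ 0.44505767 -0.06265568  0.00481701]
8.671137435796423 24.99991089105606 [ 0.04751327 -0.14177375 -0.00156346]
9.030685931901095 24.999606013298035 [ 0.22360837 -0.70290404 -3.08774227] [-0.02828736  0.10866608  0.03080228] 11.7917
0.76
```

View pics/g.png

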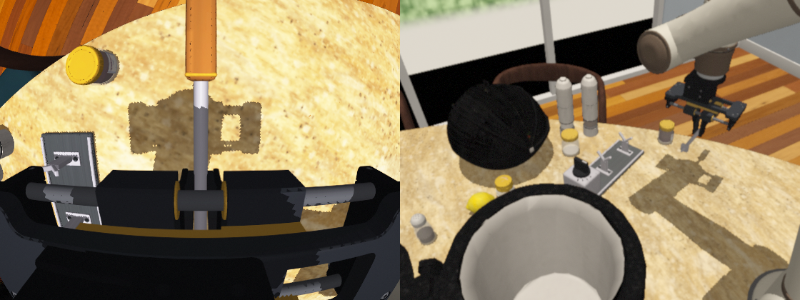

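The spit is held, with the rod between the pads and the handle-rod junction at (281,106) in the wrist image. I'll check its tilt from that pixel, then place it.

```bash
python3 - <<'E'
from h import *
s=env.read_state(); T=s["position"]; p=env.grab_frame("wrist")
for z in (.15,.158,.166,.174):
    g=onplane(p,[281.4,106],z,1)[0]; print(z,np.hypot(*(g-T)[:2]),np.degrees(np.arctan2(*(g-T)[[1,0]])))
E
```

```text
0.15 0.07881770042665712 -65.40073889202343
0.158 0.07846949814238191 -65.36976730037091
0.166 0.0781213189913703 -65.33851962475235
0.174 0.07777316328431502 -65.30699217591854
```

```bash
python3 - <<'E'
from h import *
yd=np.array([-np.sin(np.radians(24)),np.cos(np.radians(24))]); c=list(np.array([.601,.1028])+.003*yd); o=[180,0,-66]
env.goto(c+[.17],o)
env.move_straight(c+[.105],rate=.1)
p=env.grab_frame("top"); q=env.grab_frame("scene")
print(env.move_straight(c+[.0585],rate=.03,force_limit=4)); s=env.read_state(); print(s["position"],s["force"],s["wrist_torque"],s["clock"])
a=p["image"][100:300,180:450]
q2=env.grab_frame("scene"); b=q["image"][150:290,210:400]; d=q2["image"][150:290,210:400]
cv2.imwrite("pics/pl.png",np.hstack([cv2.resize(b,(400,295),interpolation=2),cv2.resize(d,(400,295),interpolation=2)]))
E
```

```text
True
[0.59949114 0.10533726 0.05927624] [-0.75207927 -0.09561817  4.11870981] [ 0.08104383  0.26370923 -0.01152529] 15.2417
```

View pics/pl.png

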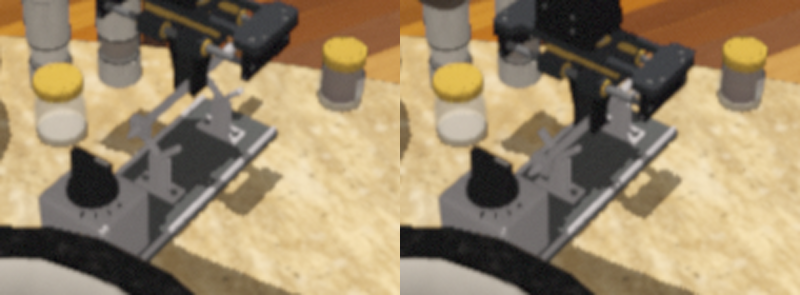

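The pictures show the spit in both saddles, and contact came at the expected height (TCP 59 mm). Release, retreat and measure.

```bash
python3 - <<'E'
from h import *
s=env.read_state(); P=list(s["position"])
env.gripper_to(1.0); env.dwell(.4)
env.move_straight(P[:2]+[.20],rate=.12)
env.goto([.51,.19,.24],[180,0,24])
p=env.grab_frame("wrist"); m,sc=mask(p,"spit"); print(sc)
np.save("w4.npy",{k:p[k] for k in p if k!="image"},allow_pickle=True)
if m is not None:
    _,c,w,a,b=ends(m); E=onplane(p,[a,b],.065,1); R=np.array([[np.cos(np.radians(24)),np.sin(np.radians(24))],[-np.sin(np.radians(24)),np.cos(np.radians(24))]])
    print("roaster frame ends",(E[:,:2]-[.601,.1028])@R.T)
print(env.read_state()["clock"])
cv2.imwrite("pics/s.png",cv2.resize(p["image"][30:210,150:470],(800,450),interpolation=2))
E
```

```text
0.96
roaster frame ends [[ 0.00171689  0.102355  ]
 [ 0.00076848 -0.13716312]]
19.7583
```

View pics/s.png

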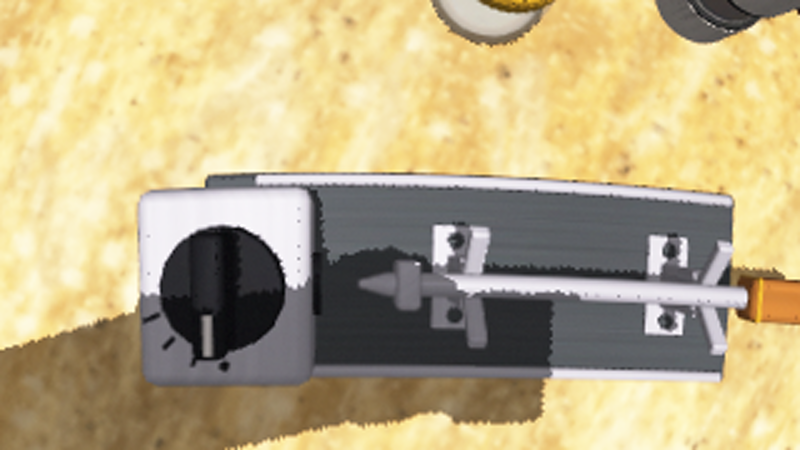

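The spit is seated: x is about 1 mm off, the tip is at +102 mm and points to the box. Now the dial.

```bash
python3 - <<'E'
from h import *
D=[.5373,.2460]; env.gripper_to(.45,50)
env.goto(D+[.16],[180,0,24]); print(env.move_straight(D+[.101],rate=.06,force_limit=8))
env.gripper_to(0,50); s=env.read_state(); print(s["opening"]*87,s["finger_force"],s["force"],s["position"])
q0=np.array(s["joint_positions"])
for a in (15,30,45,60,71):
    q=q0.copy(); q[5]-=a; env.set_joints(q); s=env.read_state()
    print(a,s["tool_rot"][2],s["wrist_torque"].round(3),s["force"].round(2),round(s["opening"]*87,2),s["finger_force"])
env.dwell(.6); s=env.read_state(); print(s["tool_rot"],s["position"],s["wrist_torque"],s["clock"])
p=env.grab_frame("wrist"); t=env.grab_frame("top")
m,sc=mask(t,"spit"); print(sc)
cv2.imwrite("pics/d.png",np.vstack([p["image"][30:230,130:530],cv2.resize(t["image"][130:260,190:450],(400,200),interpolation=2)]))
E
```

```text
False
11.743960825505596 50.000226963311434 [-1.26407191  0.3746654   1.68298035] [0.53724543 0.24626535 0.10114437]
15 9.184868089435698 [0.054 0.33  0.078] [-1.21  0.69 -0.2 ] 11.68 50.0001813378185
30 -5.733371093477885 [0.01  0.269 0.057] [ 0.11  0.37 -0.28] 11.79 50.00034053809941
45 -20.702934514589725 [-0.023  0.328  0.109] [-1.21 -0.08 -0.31] 11.62 50.00035780481994
60 -35.68944483247791 [-0.063  0.362  0.114] [-1.73  0.22 -0.26] 11.37 50.000425362959504
71 -46.65319308930018 [-0.065  0.412  0.063] [-0.67 -0.3   1.45] 11.85 50.00045880675316
[-1.79996122e+02  1.56599448e-02 -4.69846638e+01] [0.53714483 0.24613641 0.10111683] [-0.21428669  0.46366524  0.17917879] 25.35
0.65
```

View pics/d.png

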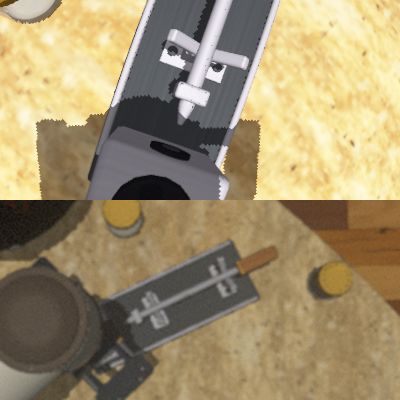

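The spit is still in both notches and the gripper has carried the dial bar 71° (1.24 rad). The 11.9 mm opening matches the 12 mm bar, so it hasn't slipped. Handing in.

```bash
python3 - <<'E'
from workcell import env
print(env.close_job())
E
```

```text
the job is handed in; nothing more can be done
None
```

The job is handed in at about 25 s of the 48 s allowed: the spit rests in both notches with its tip toward the box, and the gripper is holding the dial at about 1.24 rad (third mark is 1.2), a figure taken from the gripper's own turn; no verdict came back.

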